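# Open the medicine box with its sticky key lock

### The arm

A 6-joint arm with a two-finger parallel gripper is mounted at the origin on a cart in front of the work surface, level with it; the furniture and walls round the work are solid. World frame = base frame: x ahead of the robot, y to its left, z up, the work surface at z = 0. Lengths are in m, angles in degrees, forces in N, time in s.
With the tool pointing down it reaches from about 0.4 to 0.925 m from the base axis. Payload 12.5 kg.
Tool frame: the origin (TCP) lies midway between the tips of the shut fingers; the grasp point (between the pads) lies robot.tcp_to_grasp behind it (robot.tcp_to_grasp is the distance from the TCP to the grasp point, in m); z points along the fingers, y is the line along which they close (so a half turn about z gives the same grasp; the last joint's range is limited). The gripper opens to 95 mm and grips with 3 to 60 N. Pads are 20 mm wide; open, the fingers measure 119 mm over their backs; the gripper's body (75 mm by 180 mm) begins 59 mm behind the grasp point.
Start: joints at [-75.608, 28.126, 89.318, -0, 62.55, -6.05], TCP at [0.218, -0.586, 0.215] pointing down, gripper open.
Joint ranges: [-177.58, 177.58], [-47.91, 125.51], [2.72, 160], [-65.01, 245.01], [3.68, 167.84], [-153.87, 153.87]. Speed limits (degrees/s): [127.2, 127.2, 159.86, 180, 180, 180].

### API

Orientations are given as [roll, pitch, yaw] about the fixed x, y, z axes, in that order (R = Rz(yaw) Ry(pitch) Rx(roll)).
In Python, from rig import robot, imaging gives the robot as it stands. Calls block until the motion is done:
- robot.move_pose(position, orientation): joint-space move of the TCP to a pose.
- robot.servo_line(position, rate=0.15, frame=None): straight line of the TCP; frame=None keeps the orientation; rate is the mean speed in m/s.
- robot.move_j(angles): joint-space move.
- robot.command_gripper(opening, f_grip=None): opening from 0.0 (shut) to 1.0 (fully open); f_grip is the grip in N (None keeps the last); returns when the fingers have stopped.
- robot.sleep(seconds).
- robot.ik(position, orientation): joint angles nearest the present ones, or None.
- robot.state(): the state.
- imaging.capture(name): name is "side" or "top"; returns (picture, depth): 400x640x3 uint8, blue, green, red; 400x640 float32, m along the optical axis (not along the pixel's ray), 0 where there is no reading.
- imaging.calibration(name): a dict with "fx", "fy", "cx", "cy" (pixels), "dist_coeffs" ([k1, k2, p1, p2, k3] as OpenCV has them; the pictures are not rectified), "view" (4x4, takes a point from world to camera coordinates). Camera axes: x right, y up, looking along -z (the intrinsics and any distortion apply to the point x, -y, -z); pixel columns grow to the right and rows downward; lengths in m; the calibration is good to about 2 mm. A picture is of the moment at which its call begins. calibration takes no time and is no camera call.
A pose or a line that the arm cannot do raises robot.IKError and nothing moves.
- robot.close_job(): hands the job in; it is judged then, once.
The state is a dict: "clock": time; "joint_positions": joint angles; "qvel": joint speeds; "effort": joint torques, N m; "ee_pos": TCP position; "eef_rot": TCP orientation; "force": force on the tool from outside, world axes, zero at the start; "torque": the same for the moment, N m; "grip_width": opening from 0.0 (shut) to 1.0 (fully open); "gripper_force": force on a finger pad.
Only numpy, scipy, OpenCV 4.12 (cv2) and the standard library are available. Lean on these libraries where they do the work, as an engineer would, in place of code of your own. Each camera call takes 0.05 s, during which the arm holds its last target. There are 200 camera calls.

### The job

Take the key out of its wooden stand, put it into the lock on top of the medicine box and push it fully home; the lock's pins stick about halfway, so press lightly and rock the key left and right until it slips past, then straighten it and push on. Turn it clockwise a quarter turn to its stop, which pushes the drawer out a crack; the lock springs back, so finish still gripping the key and holding it turned. Leave the house keys, egg timer, spice jar and tin where they are.

Things in the scene. Friction and masses are not known exactly. Their poses are not given: they have to be found in the camera images.
- lock_key: Loose key, about 50 g: black plastic head, grey steel blade; stands blade down in its stand. Origin: underside of its shoulder plate (28 x 9 x 3 mm), on the centre line; z up along the key, x along its width, y through its thickness; a half turn about z works the same. Head 30 mm wide (x), 9 mm thick (y), from z = +8 to +40 mm.
- key_grip (a point): Point on the key's centre line 27 mm above its origin, in the head, where to grip: fingers closing along the key's y across the 9 mm, firmly (60 N), pointing down; tips then reach 8 mm above the shoulder's underside, clear of the lock.
- key_tip (a point): Lower end of the key's blade, 34 mm below its origin. The blade is 3 mm thick; it is 20 mm wide for its top 9 mm and its lowest 7 mm and 10 mm wide between.
- key_stand: Fixed wooden block, 70 (x) x 50 (y) x 45 mm high, origin at the centre of its underside. The key stands in a slot 23 x 6 mm, 40 mm deep, long along x, in the middle of its top, shoulder resting on the top; lifted 40 mm straight up it is free.
- medicine_box: Fixed white steel box, 140 (x) x 130 (y) x 70 mm high, on the worktop; origin at the centre of its underside, x to its back, y to its left; grey drawer on its -x side. The lock is in its top, 20 mm in front (-x) of the middle, in a steel collar 52 mm across and 6 mm high.
- lock_face (a point): Centre of the lock's round brass face (76 mm above the worktop, flush with its collar); axes are the box's, z up. At rest the slot for the blade lies along x: 22.5 x 5 mm, rounded edges, disc 7 mm thick. Fully home, the key's origin is at this point and its shoulder lies on the disc.
- lock_pins_mid (a point): On the lock's axis, 15.5 mm below the face, where the sticky pins (3 mm thick) stop the key's tip: key origin then about 19 mm above the face. Pressed with about 5 N while turned 0.2 to 0.6 rad one way or the other (which way varies; rocking 0.6 rad both ways finds it) the key drops past until its origin is about 8 mm above it. Then turn it straight (slot along x) and it goes fully home.
- lock_plug (a joint): Turn of the brass disc with the slot, rad: 0 at rest, positive clockwise seen from above, stops at -0.6 and 1.62; a spring (0.08 N m/rad, 0.13 N m at a quarter turn) returns it to 0. The key has 0.1 rad of play in it when home, 0.2 rad when half in. A quarter turn counts from 1.35 up.
- drawer (a joint): Drawer in the front of the box, m: 0 shut, positive out towards -x of the box. The lock's cam moves it 9 mm per rad of lock_plug (14 mm at a quarter turn); it needs no handling.
- house_keys: Bystander: bunch of house keys lying flat, 104 x 115 x 8 mm, origin at the centre of its underside.
- egg_timer: Bystander: round egg timer, 62 mm across, 56 mm high, origin at the centre of its underside.
- spice_jar: Bystander: spice jar with dark lid, 41 mm across, 105 mm high, standing behind the medicine box, origin at the centre of its underside.
- tin: Bystander: food tin, 57 mm across, 72 mm high, standing behind the key stand, origin at the centre of its underside.

How it is judged (in metres and radians):
On the way, in this order (a step that is already met when the one before it is completed fails the run):
1. the key is lifted clear of its stand (z of lock_key in the frame of key_stand above 0.08 m), for 0.1 s.
2. the key is fully home in the lock (horizontal distance between lock_key and lock_face below 0.005 m and z of lock_key in the frame of lock_face between -0.004 and 0.004 m and angle between lock_key's own z axis and vertical below 0.15 rad), for 0.1 s.
3. the key has turned the lock a quarter turn clockwise (value of joint lock_plug above 1.35 rad), for 0.2 s.
At the end, for the whole second after the job is handed in: The key is home in the lock (shoulder within 4 mm of the face, 5 mm sideways, upright within 0.15 rad), still gripped by the fingers (over 2 N), and held turned clockwise at least 1.35 rad (77 degrees), at rest, with the drawer pushed out over 10 mm (all of step 2 and value of joint lock_plug above 1.35 rad and value of joint drawer above 0.01 m and contact force between the fingers and lock_key above 2 N and velocity of joint lock_plug below 0.1 rad/s); the arm keeps its last pose, push and grip.
It fails at once if the house keys are moved more than 30 mm (distance of house_keys from where it was at the start of the episode above 0.03 m).
It fails at once if the egg timer is moved more than 30 mm (distance of egg_timer from where it was at the start of the episode above 0.03 m).
It fails at once if the spice jar is moved more than 30 mm (distance of spice_jar from where it was at the start of the episode above 0.03 m).
It fails at once if the tin is moved more than 30 mm (distance of tin from where it was at the start of the episode above 0.03 m).
It also fails if it takes over 64 s, if anything falls off the work surface, if the arm or the gripper's body presses on something with over 40 N, if the wrist force passes 120 N, or if a joint passes its speed limit or range.

## Working session

There is one attempt and no reset: what is moved stays moved. The work goes in short steps, each a Python script; the robot and the scene stay as the last script left them, time stands still between calls to the robot, and variables do not carry over. Pictures are saved under pics/ and viewed, at most 10 in all, crops included, and the job is handed in when it is done.

```bash
mkdir -p pics; ls; python3 - <<'E'
from rig import robot, imaging
import cv2,numpy as np
for n in("top","side"):
    p,d=imaging.capture(n); cv2.imwrite(f"pics/{n}0.png",p); np.savez(f"pics/{n}0.npz",p=p,d=d)
    print(n,imaging.calibration(n))
print(robot.state(),robot.tcp_to_grasp)
E
```

```text
pics
top {'fx': 363.54859837918394, 'fy': 363.54859837918394, 'cx': 318.00572597303716, 'cy': 200.83884730997283, 'dist_coeffs': array([-0.06251969,  0.        ,  0.        ,  0.        ,  0.        ]), 'view': array([[ 0.02665773, -0.99962913, -0.00556519, -0.02624802],
       [ 0.98427792,  0.02527514,  0.17480889, -0.53950619],
       [-0.1746034 , -0.0101377 ,  0.98458665, -1.0387235 ],
       [ 0.        ,  0.        ,  0.        ,  1.        ]])}
side {'fx': 492.02416426921485, 'fy': 492.02416426921485, 'cx': 318.7825537816181, 'cy': 200.0287985574078, 'dist_coeffs': array([0.05339698, 0.        , 0.        , 0.        , 0.        ]), 'view': array([[-0.05181001, -0.99864147, -0.005562  ,  0.02717887],
       [ 0.63013042, -0.03701127,  0.77560674, -0.39418679],
       [-0.77475891,  0.03667941,  0.63119192, -1.05870612],
       [ 0.        ,  0.        ,  0.        ,  1.        ]])}
{'clock': 0.1, 'joint_positions': array([-7.56070688e+01,  2.81605240e+01,  8.93452102e+01,  3.40505851e-04,
        6.25503995e+01, -6.05181179e+00]), 'qvel': array([ 0.02024315, -0.03910765, -0.08854898, -0.0319941 , -0.03585823,
       -0.02841059]), 'effort': array([ 2.73217105e-03, -6.13621259e+01, -2.58605289e+01,  6.93262601e-02,
        4.69834835e-02, -6.83940652e-05]), 'ee_pos': array([ 0.21827164, -0.58542573,  0.21413058]), 'eef_rot': array([-1.79944211e+02, -6.21838216e-03,  2.04445828e+01]), 'force': array([ 0.61597783,  0.25221698, -0.0220553 ]), 'torque': array([-0.0352958 ,  0.02403171, -0.00600626]), 'gripper_force': 0.0, 'grip_width': 1.001772465729667} 0.0188
```

View pics/top0.png

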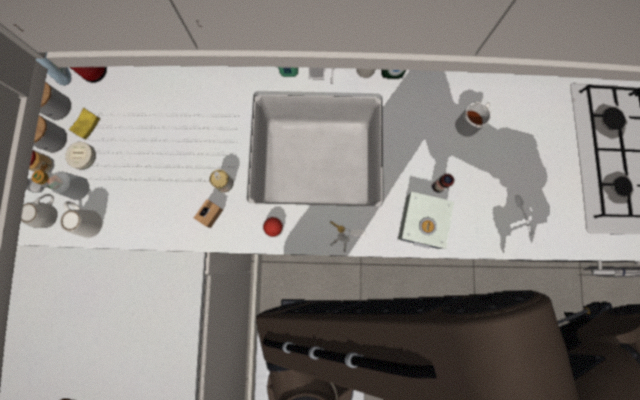

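View pics/side0.png

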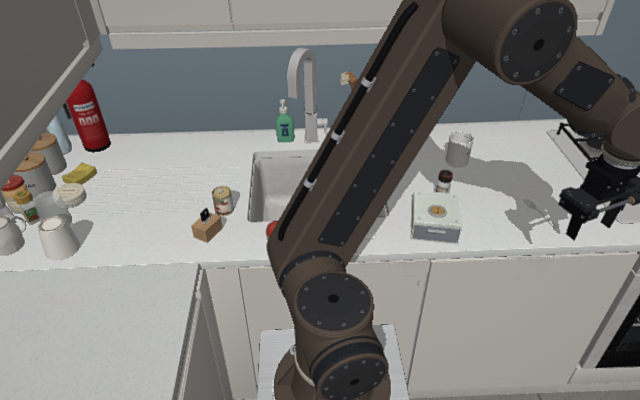

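The top view shows the stand with the key at about (207,213), the tin at (220,180), the timer at (272,227), the house keys at (340,233), the box at (427,220) with its lock at (428,227), and the jar at (443,183). The side view shows the stand at (207,226) and the lock at (438,211). Next I'll enlarge the stand and box.

```bash
cat > h.py <<'E'
from rig import robot, imaging
import cv2,numpy as np
def K(c): return np.array([[c['fx'],0,c['cx']],[0,c['fy'],c['cy']],[0,0,1]])
def ray(n,uv):
    c=imaging.calibration(n); V=c['view']; R=V[:3,:3]
    q=cv2.undistortPoints(np.array(uv,float).reshape(-1,1,2),K(c),c['dist_coeffs']).reshape(-1,2)
    d=np.c_[q[:,0],-q[:,1],-np.ones(len(q))]@R
    return -R.T@V[:3,3],d
def plane(n,uv,z):
    o,d=ray(n,uv); return o+d*((z-o[2])/d[:,2])[:,None]
def proj(n,P):
    c=imaging.calibration(n);V=c['view'];p=np.atleast_2d(P)@V[:3,:3].T+V[:3,3]
    p=p*[1,-1,-1]
    return cv2.projectPoints(p,np.zeros(3),np.zeros(3),K(c),c['dist_coeffs'])[0].reshape(-1,2)
E
python3 - <<'E'
from h import *
t=np.load("pics/top0.npz")['p'];s=np.load("pics/side0.npz")['p']
f=lambda p,x,y,w=64,h=48:cv2.resize(p[y:y+h,x:x+w],None,fx=6,fy=6,interpolation=cv2.INTER_CUBIC)
im=np.vstack([np.hstack([f(t,175,188),f(t,395,188)]),np.hstack([f(s,175,195),f(s,405,195)])])
cv2.imwrite("pics/crop0.png",im)
print(plane("top",[[207,213],[428,227]],.06),plane("side",[[207,226],[438,211]],.06))
E
```

```text
[[ 0.49283365  0.31500779  0.06      ]
 [ 0.46827669 -0.33630119  0.06      ]] [[ 0.45622574  0.31236376  0.06      ]
 [ 0.48220783 -0.33840801  0.06      ]]
```

View pics/crop0.png

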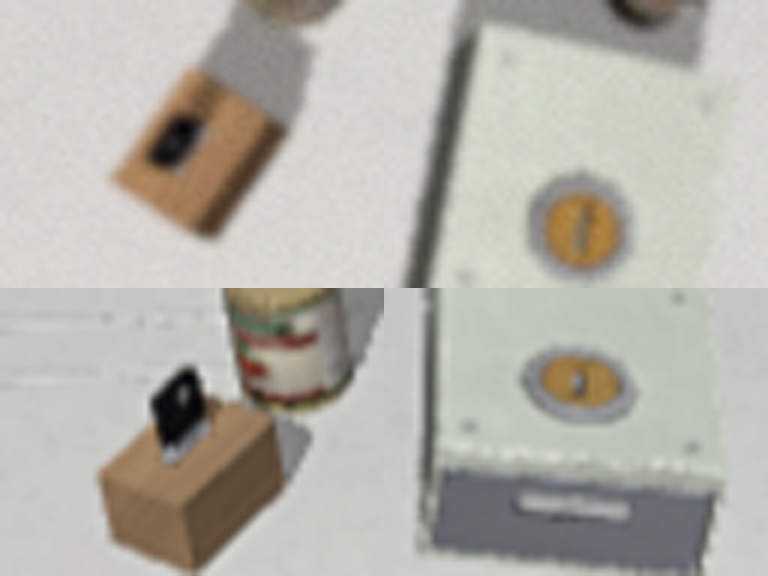

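The crops show the key's head (black) standing near the middle of the stand's top, with its thin side across the block. The brass disc with its slot sits inside a grey collar. I'll measure all of these in both views.

```bash
cat > m.py <<'E'
from h import *
def cloud(n,d):
    v,u=np.mgrid[0:400,0:640]; uv=np.c_[u.ravel(),v.ravel()].astype(float)
    c=imaging.calibration(n);o,r=ray(n,uv); return (o+r*d.reshape(-1,1)).reshape(400,640,3)
def rect(P):
    (c,s,a)=cv2.minAreaRect(P[:,:2].astype(np.float32)*1000); return np.round(c,1),np.round(s,1),round(a,1)
E
python3 - <<'E'
from m import *
for n,(bx,by),(sx,sy) in(("top",(395,188),(185,190)),("side",(405,180),(185,195))):
    f=np.load(f"pics/{n}0.npz");p,d=f['p'],f['d'];X=cloud(n,d)
    hsv=cv2.cvtColor(p,cv2.COLOR_BGR2HSV)
    W=lambda x,y,w=64,h=60:(lambda m:(m.__setitem__((slice(y,y+h),slice(x,x+w)),1),m)[1])(np.zeros((400,640),bool))
    H,S,Vv=[hsv[...,i].astype(int) for i in range(3)]
    br=(W(bx+8,by+10,48,45)&(S>110)&(H>8)&(H<28)&(Vv>90)).astype(np.uint8)
    cs=max(cv2.findContours(br,0,cv2.CHAIN_APPROX_NONE)[0],key=cv2.contourArea)
    M=cv2.moments(cs);c=[M['m10']/M['m00'],M['m01']/M['m00']]
    print(n,"brass",c,plane(n,[c],.076),"rect",rect(plane(n,cs[:,0],.076)))
    g=W(bx,by)&(abs(X[...,2]-.07)<.012)
    print(" box depth rect",rect(X[g]),g.sum(),"z",np.median(X[g][:,2]))
    # stand
    w=W(sx,sy,48,50)&(S>60)&(H<22)
    g=w&(abs(X[...,2]-.045)<.008); print(" stand top depth",rect(X[g]),g.sum(),np.median(X[g][:,2]))
    hull=cv2.convexHull(np.argwhere(g)[:,::-1].astype(np.int32)); print(" stand top plane",rect(plane(n,hull[:,0],.045)))
    k=W(sx,sy,40,48)&(Vv<70)&(S<120); k=k&(X[...,2]>.045)
    uv=np.argwhere(k)[:,::-1]; print(" key px",uv.mean(0),len(uv),uv.min(0),uv.max(0),"plane.073",plane(n,[uv.mean(0)],.073),"zrange",np.percentile(X[k][:,2],[5,95]),rect(X[k]))
E
```

```text
top brass [427.5287356321839, 225.94827586206895] [[ 0.46950711 -0.33025959  0.076     ]] rect (array([ 469.4, -330.2]), array([29. , 32.3]), 1.3)
 box depth rect (array([ 505.5, -337. ]), array([130.7, 172.8]), 78.1) 2175 z 0.06993259774339533
 stand top depth (array([497.5, 322.5]), array([50.8, 69.1]), 58.6) 306 0.044132129552906574
 stand top plane (array([496.8, 321.4]), array([50.6, 69.1]), 58.6)
 key px [203.83333333 211.25      ] 36 [200 208] [207 215] plane.073 [[0.49598562 0.32064578 0.073     ]] zrange [0.06114678 0.08515414] (array([496.2, 320.4]), array([ 4.4, 24.9]), 58.7)
side brass [437.2462462462462, 210.033033033033] [[ 0.46803843 -0.3304896   0.076     ]] rect (array([ 468.3, -330.9]), array([31.4, 26. ]), 86.7)
 box depth rect (array([ 509.2, -338.4]), array([132.1, 197. ]), 78.1) 1731 z 0.06971868620543031
 stand top depth (array([519.2, 308.8]), array([ 55.7, 134.6]), 61.1) 299 0.043810872295259484
 stand top plane (array([516.8, 307.9]), array([ 58.1, 140.7]), 63.3)
 key px [204.52238806 214.46268657] 67 [200 202] [221 220] plane.073 [[0.49049701 0.32153503 0.073     ]] zrange [0.05921672 0.08452731] (array([522.5, 308.4]), array([ 9.4, 96.3]), 66.7)
```

```bash
cat >> h.py <<'E'
LOCK=np.array([.469,-.3304]); BY=168.1; SY=148.6; ST=np.array([.4965,.3211])
def st(msg=""):
    s=robot.state(); print(msg,round(s['clock'],2),np.round(s['ee_pos']*1000,1),np.round(s['eef_rot'],1),"F",np.round(s['force'],1),"T",np.round(s['torque'],2),"g",round(s['grip_width']*95,1),round(s['gripper_force'],1)); return s
E
python3 - <<'E'
from h import *
for y in (BY+36,BY,BY-97): print(robot.ik([*LOCK,.0842],[180,0,y]))
robot.command_gripper(.42,f_grip=60)
robot.move_pose([*ST,.2],[180,0,SY]); st("above")
robot.servo_line([*ST,.0532],rate=.1); st("down")
robot.command_gripper(0,f_grip=60); st("grip")
E
```

```text
None
[ -41.75993853   33.32630153  103.89474147    0.           42.778957
 -119.85993853]
[-4.17599385e+01  3.33263015e+01  1.03894741e+02 -2.54444375e-14
  4.27789570e+01 -2.28599385e+01]
above 4.44 [496.9 320.6 200. ] [-180.     0.   148.5] F [ 0.3  0.1 -0.1] T [ 0.06 -0.17 -0.04] g 39.9 0.0
down 6.06 [496.7 321.2  53.7] [180.    0.  148.6] F [-0.4 -0.2 -0.4] T [ 0.05 -0.18 -0.02] g 39.6 0.0
grip 6.67 [496.6 321.2  53.3] [180.    0.  148.6] F [-0.5  0.4  0.6] T [ 0.08 -0.17 -0.01] g 8.8 60.0
```

```bash
python3 - <<'E'
from h import *
robot.servo_line([*ST,.12],rate=.1); st("lift")
robot.move_pose([*ST,.2],[180,0,SY])
robot.move_pose([*LOCK,.2],[180,0,BY])
robot.servo_line([*LOCK,.150],rate=.1); robot.sleep(.3); s=st("above lock")
f=lambda p,x,y,w=64,h=72:cv2.resize(p[y:y+h,x:x+w],None,fx=6,fy=6,interpolation=cv2.INTER_CUBIC)
o=[]
for n in("top","side"):
    p,d=imaging.capture(n); np.savez(f"pics/{n}1.npz",p=p,d=d)
    c=proj(n,[*LOCK,.11])[0].astype(int); print(n,c-[32,36],proj(n,[s['ee_pos'],s['ee_pos']-[0,0,.0088],s['ee_pos']-[0,0,.0428]])); o.append(f(p,c[0]-32,c[1]-36))
cv2.imwrite("pics/crop1.png",np.hstack(o))
E
```

```text
lift 7.48 [496.2 321.  119.5] [-180.    -0.   148.6] F [-0.8  0.3 -0.8] T [ 0.08 -0.12  0.02] g 8.4 60.0
above lock 11.18 [ 469.1 -330.5  150.4] [-180.     0.   168.1] F [ 0.3 -0.9  0.1] T [ 0.08 -0.11 -0.02] g 8.7 60.0
top [399 188] [[435.64747726 223.12976881]
 [434.63572191 223.50270256]
 [430.88650731 224.88399777]]
side [406 164] [[441.18105129 188.85102478]
 [440.6889761  191.40285817]
 [438.82890262 201.06558847]]
```

View pics/crop1.png

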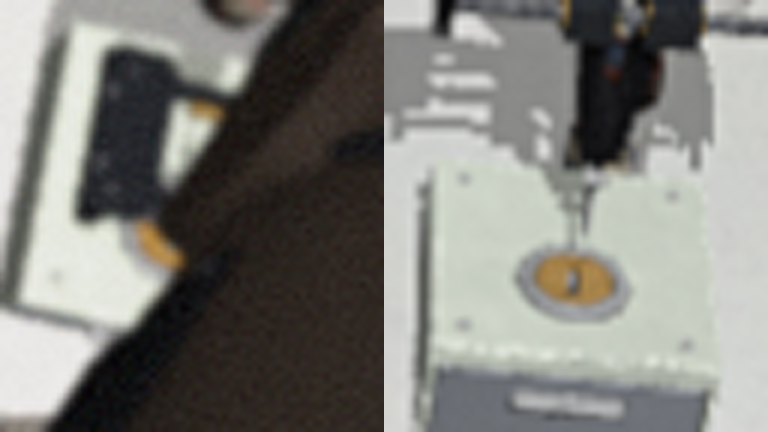

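The side crop shows the blade edge-on at column ~437.5, directly above the slot at ~437.8, and upright as predicted. I'll go down now, watching the force.

```bash
cat >> h.py <<'E'
def down(xy,z0,z1,thr,step=.0007,rate=.02):
    """lower in steps until Fz>thr; returns commanded z, state"""
    z=z0
    while z>z1:
        z=max(z1,z-step); robot.servo_line([*xy,z],rate=rate); s=robot.state()
        if s['force'][2]>thr: break
    return z,s
E
python3 - <<'E'
from h import *
robot.servo_line([*LOCK,.121],rate=.1); st("pre")
z,s=down(LOCK,.121,.1015,4); print(z); st("contact"); robot.sleep(.2); st()
E
```

```text
pre 11.72 [ 469.  -330.4  120.9] [180.   -0.  168.1] F [-0.2 -0.5 -0.5] T [ 0.08 -0.18 -0.05] g 8.7 60.0
0.10349999999999984
contact 17.97 [ 469.1 -330.5  103.8] [-180.     0.   168.1] F [-0.2  0.3  4.3] T [ 0.12 -0.1   0.01] g 8.7 60.0
 18.17 [ 469.1 -330.5  103.7] [-180.     0.   168.1] F [-0.8  0.4  4.9] T [ 0.16 -0.02 -0.02] g 8.8 60.0
```

```bash
cat > rock.py <<'E'
from h import *
s=robot.state(); z=.1035; y=BY; d=1
path=[BY+a for a in list(range(-3,-33,-3))+list(range(-30,33,3))+list(range(30,-33,-3))]
t0=s['clock']
for y in path:
    robot.servo_line([*LOCK,z],frame=[180,0,y]); s=robot.state(); f=s['force'][2]; zr=s['ee_pos'][2]
    z=min(z,zr)+0 if f<3 else z
    z-=np.clip((5.5-f)/20000,-.0005,.0005)
    print(y-BY,round(z*1e3,2),round(zr*1e3,2),round(f,1),round(s['torque'][2],2),round(s['clock'],2))
    if zr<.100 or s['clock']>t0+12: break
if zr<.101:
    z,s=down(LOCK,zr,.0905,6); st("dropped")
print(z,y)
E
python3 rock.py
```

```text
-3.0 103.5 103.71 5.5 -0.0 18.42
-6.0 103.52 103.64 5.8 -0.01 18.67
-9.0 103.44 103.62 4.0 -0.0 18.92
-12.0 103.47 103.6 6.1 0.01 19.17
-15.0 103.47 103.62 5.4 0.07 19.42
-18.0 103.53 103.66 6.8 -0.03 19.67
-21.0 103.52 103.68 5.3 0.01 19.92
-24.0 103.52 103.67 5.5 0.03 20.17
-27.0 103.51 103.62 5.3 0.02 20.42
-30.0 103.48 103.59 4.8 -0.02 20.67
-30.0 103.45 103.56 4.9 0.01 20.92
-27.0 103.48 103.61 6.1 0.04 21.17
-24.0 103.46 103.64 5.2 0.04 21.42
-21.0 103.47 103.65 5.7 0.07 21.67
-18.0 103.46 103.67 5.3 0.05 21.92
-15.0 103.46 103.66 5.4 -0.02 22.17
-12.0 103.47 103.63 5.8 -0.01 22.42
-9.0 103.49 103.59 5.9 -0.03 22.67
-6.0 103.55 103.57 6.7 -0.0 22.92
-3.0 103.55 103.58 5.6 -0.01 23.17
0.0 103.53 103.6 5.1 -0.05 23.42
3.0 103.54 103.6 5.6 -0.03 23.67
6.0 103.56 103.6 5.9 -0.0 23.92
9.0 103.29 103.46 2.1 0.03 24.17
12.0 103.17 103.23 3.1 0.04 24.42
15.0 102.72 102.97 0.6 0.02 24.67
18.0 102.32 102.56 0.7 0.07 24.92
21.0 101.98 102.23 0.6 0.02 25.17
24.0 101.74 101.96 1.2 -0.01 25.42
27.0 101.55 101.73 1.8 -0.03 25.67
30.0 101.4 101.55 2.6 -0.01 25.92
30.0 101.31 101.35 3.7 -0.01 26.17
27.0 101.01 101.21 1.5 -0.02 26.42
24.0 100.67 100.93 0.3 -0.0 26.67
21.0 100.38 100.63 0.5 0.0 26.92
18.0 100.14 100.38 0.7 0.06 27.17
15.0 99.93 100.27 1.3 0.04 27.42
12.0 99.86 100.21 4.0 0.14 27.67
9.0 99.83 100.14 4.9 0.15 27.92
6.0 99.8 100.14 5.0 0.24 28.17
3.0 99.42 99.65 0.8 -0.01 28.42
dropped 31.92 [ 469.  -330.4   90.5] [180.   -0.  171.1] F [ 0.6 -0.8 -0.7] T [ 0.06 -0.18 -0.01] g 8.7 60.0
0.0905 171.1
```

Past the pins. Next I straighten the key and push it home.

```bash
python3 - <<'E'
from h import *
robot.servo_line([*LOCK,.0905],frame=[180,0,BY])
z,s=down(LOCK,.0905,.082,12,rate=.04); print(z); st("home?")
E
```

```text
0.08279999999999993
home? 34.92 [ 469.1 -330.5   84.1] [-180.     0.   168.1] F [-3.7  2.3 14.1] T [ 0.62  0.5  -0.05] g 8.5 60.0
```

```bash
python3 - <<'E'
from h import *
robot.servo_line([*LOCK,.0836],rate=.04); st("ease")
for a in [15,30,45,60,75,85,92,96]:
    robot.servo_line([*LOCK,.0836],frame=[180,0,BY-a]); st(a)
robot.sleep(.5); st("hold")
o=[];f=lambda p,x,y,w=64,h=72:cv2.resize(p[y:y+h,x:x+w],None,fx=6,fy=6,interpolation=cv2.INTER_CUBIC)
for n in("top","side"):
    p,d=imaging.capture(n);c=proj(n,[*LOCK,.08])[0].astype(int);o.append(f(p,c[0]-32,c[1]-36))
cv2.imwrite("pics/crop2.png",np.hstack(o))
E
```

```text
ease 35.17 [ 469.1 -330.5   84.1] [-180.     0.   168.1] F [-1.3  1.8  8.5] T [ 0.35  0.13 -0.04] g 8.5 60.0
15 35.58 [ 469.1 -330.7   84.1] [-1.800e+02  1.000e-01  1.531e+02] F [-1.9  0.8  8.5] T [0.05 0.22 0.  ] g 8.7 60.0
30 35.98 [ 469.1 -331.    84.1] [-1.800e+02  1.000e-01  1.381e+02] F [-2.1 -1.5  8.3] T [-0.23  0.29  0.08] g 8.7 60.0
45 36.39 [ 469.  -331.1   84.1] [-1.800e+02  1.000e-01  1.231e+02] F [-3.2 -3.2  7.4] T [-0.48  0.48  0.04] g 8.7 60.0
60 36.8 [ 468.9 -331.3   84.2] [-1.800e+02  1.000e-01  1.081e+02] F [-3.9 -2.6  8.1] T [-0.72  0.71  0.06] g 8.4 60.0
75 37.21 [ 468.6 -331.4   84.1] [-1.80e+02  1.00e-01  9.31e+01] F [-5.6 -4.9  7.5] T [-0.94  1.09  0.16] g 8.1 60.0
85 37.53 [ 468.4 -331.4   84.1] [-1.80e+02  1.00e-01  8.31e+01] F [-7.5 -5.1  8.3] T [-0.99  1.37  0.14] g 8.7 60.0
92 37.81 [ 468.2 -331.3   84.1] [-1.80e+02  1.00e-01  7.61e+01] F [-8.4 -5.4  9. ] T [-0.96  1.56  0.11] g 8.9 60.0
96 38.06 [ 468.1 -331.3   84.1] [-1.80e+02  1.00e-01  7.21e+01] F [-8.7 -5.2  9.2] T [-0.99  1.73  0.11] g 8.8 60.0
hold 38.56 [ 468.1 -331.3   84.1] [-1.80e+02  1.00e-01  7.21e+01] F [-9.  -5.1 10.4] T [-0.93  1.76  0.14] g 8.9 60.0
```

View pics/crop2.png

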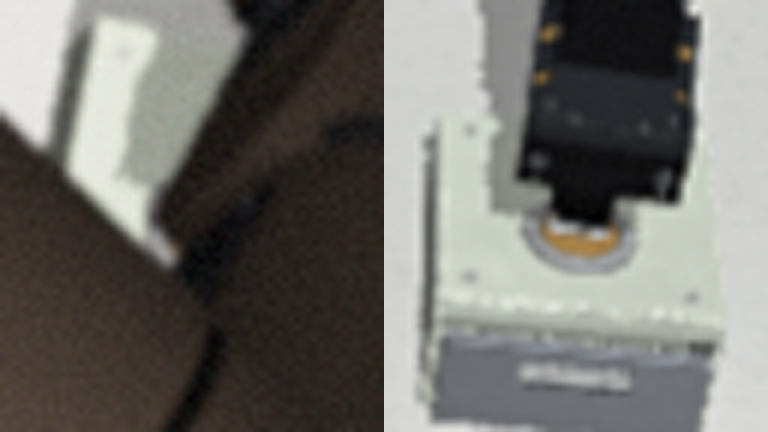

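The shoulder lies on the brass face and the key is turned across the box. I'll check the drawer's travel by depth before handing in.

```bash
python3 - <<'E'
from m import *
a=np.deg2rad(-11.9);ax=np.array([np.cos(a),np.sin(a)]);r=[]
p,d=imaging.capture("side")
for D in(np.load("pics/side0.npz")['d'],d):
    X=cloud("side",D).reshape(-1,3);q=X[:,:2]-LOCK;u=q@ax;v=q@[-ax[1],ax[0]]
    m=(abs(v)<.05)&(u>-.09)&(u<-.03)&(X[:,2]>.015)&(X[:,2]<.055); r.append(np.median(u[m])); print(m.sum(),r[-1])
st()
if r[0]-r[1]>.0115: robot.close_job(); print("closed")
E
```

```text
397 -0.05104730449686111
418 -0.06527823269652816
 38.71 [ 468.1 -331.3   84.1] [-1.80e+02  1.00e-01  7.21e+01] F [-9.3 -5.2  9.8] T [-0.89  1.69  0.13] g 8.8 60.0
the job is handed in; nothing more can be done
closed
```

I handed the job in at 38.7 s: the key is fully home in the lock, turned clockwise to about its quarter-turn stop and still gripped at 60 N, with the drawer out about 14 mm by the depth camera; the judge's result has not come back.

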